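# Stand the toppled cans, pour out the cedar balls, put the carton back in the lane

## Task

Since the carton was taken out of the shelf lane, the spray cans have toppled into its gap: stand every tipped can upright again in the lane, cap up. Refill the grey bowl: with the carton standing, pull its folded spout fully out before you tilt it, pour all the cedar balls into the bowl, then put the carton back standing upright on the lane's floor, in the end away from the jar, with its spout folded fully in (fold it only while the carton stands upright). Leave the cream jar, shoe trees and caddy where they are.

Things in the scene. Friction and masses are not known exactly. Their poses are not given: they have to be found in the camera images.
- lane: The lane: a long shallow bamboo tray fixed to the shelf. Its y axis runs along it (about to the robot's left), x across it. Inside 590 mm long (y from -295 to +295 mm) and 78 mm wide; floor 4 mm above the shelf, low rails all round 8 mm wide, their top 12 mm above the shelf. Origin: centre of its underside, at shelf height. The jar stands near its -y end; the +y end is the free end meant for the carton.
- can1: Spray can 1: plain cylinder, 46 mm diameter, 120 mm long, about 100 to 200 g, aluminium with a black cap. Origin at its centre; its y axis runs along the can from base to cap. At the start it lies in the lane, cap towards the lane's +y. May be absent (two or three cans are there).
- can2: Spray can 2: plain cylinder, 46 mm diameter, 120 mm long, about 100 to 200 g, aluminium with a black cap. Origin at its centre; its y axis runs along the can from base to cap. At the start it lies in the lane, cap towards the lane's +y. May be absent (two or three cans are there).
- can3: Spray can 3: plain cylinder, 46 mm diameter, 120 mm long, about 100 to 200 g, aluminium with a black cap. Origin at its centre; its y axis runs along the can from base to cap. At the start it lies in the lane, cap towards the lane's +y. May be absent (two or three cans are there).
- carton: Card carton of cedar balls, 60 mm (x) by 90 mm (y) by 150 mm high (z), 3 mm walls, about 190 g without the balls, standing on the shelf at the start. Origin: centre of its underside, z up. Can be gripped across its 60 mm. The spout is in the upper part of its +y narrow side and pours towards +y; the opening behind it is 52 mm wide, from 99 to 147 mm above the base. It must be tilted past level (some 110 degrees) for the last balls to roll out.
- spout (a joint): Angle of the metal spout flap: 0 folded in, flush with the carton's +y side; grows as its top is pulled outwards, to a stop at 0.85 rad, fully out. It stays where it is left; moving it takes about 0.3 N at the tab; it folds in by pushing it from outside, inwards and up along its arc.
- spout_hinge (a point): Middle of the spout's hinge line, along the carton's x at the lower edge of the opening: carton frame (0, 43.5, 99) mm.
- spout_tab (a point): Middle of the spout's pull tab, 58 mm from the hinge. The tab is 28 mm wide and 4 mm thick and reaches 68 mm from the hinge: with the spout folded in it stands 17 mm above the carton's top, at the +y edge, and can be hooked or pinched from above.
- bowl: Grey ceramic bowl, open on top, 170 mm across the rim, 60 mm high, 450 g, loose on the shelf. Origin: centre of its underside, z up.
- ball1_center (a point): Centre of cedar ball 1: wooden ball of 22 mm diameter, 10 g, in the carton at the start. May be absent (four to six are there).
- ball2_center (a point): Centre of cedar ball 2: wooden ball of 22 mm diameter, 10 g, in the carton at the start. May be absent (four to six are there).
- ball3_center (a point): Centre of cedar ball 3: wooden ball of 22 mm diameter, 10 g, in the carton at the start. May be absent (four to six are there).
- ball4_center (a point): Centre of cedar ball 4: wooden ball of 22 mm diameter, 10 g, in the carton at the start. May be absent (four to six are there).
- ball5_center (a point): Centre of cedar ball 5: wooden ball of 22 mm diameter, 10 g, in the carton at the start. May be absent (four to six are there).
- ball6_center (a point): Centre of cedar ball 6: wooden ball of 22 mm diameter, 10 g, in the carton at the start. May be absent (four to six are there).
- jar: Bystander: small amber cream jar with black lid, 50 mm diameter, 40 mm high, standing at the lane's -y end. Origin: centre of its underside.
- shoe_tree1: Bystander: wooden shoe tree, about 220 mm long, 62 mm wide, 45 mm high, lying along its x axis on the shelf. Origin: under its middle.
- shoe_tree2: Bystander: the other shoe tree of the pair, the same.
- caddy: Bystander: red plastic caddy, 110 mm (x) by 150 mm (y) by 110 mm high, with a round twist cap on top to 132 mm. Origin: centre of its underside.
Things that resemble listed ones, but are neither listed nor needed, are in the scene too. Leave any red look-alike of the can1 alone.

How it is judged (in metres and radians):
On the way, in this order (a step that is already met when the one before it is completed fails the run):
1. the spout is pulled out (past 0.7 rad) while the carton is upright (value of joint spout above 0.7 rad and angle between carton's own z axis and vertical below 0.3 rad), for 0.2 s.
2. the carton is tilted (by more than 1.1 rad) with its open spout over the bowl (angle between carton's own z axis and vertical above 1.1 rad and value of joint spout above 0.5 rad and horizontal distance between spout_tab and bowl below 0.1 m and z of spout_tab in the frame of bowl above 0.02 m), for 0.2 s.
3. the spout is folded in again (below 0.12 rad) with the carton upright (value of joint spout below 0.12 rad and angle between carton's own z axis and vertical below 0.3 rad), for 0.2 s.
At the end, for the whole second after the job is handed in: Each can present stands cap up (within 0.12 rad) on the lane floor, centre within 20 mm of the midline; the carton stands there too, in the +y end (0.1 rad, 20 mm), spout folded in (below 0.12 rad); every ball lies in the upright bowl; all at rest (angle between each of can1, can2, can3's own y axis and vertical below 0.12 rad and x of can1 in the frame of lane between -0.02 and 0.02 m and y of can1 in the frame of lane between -0.285 and 0.285 m and z of can1 in the frame of lane between 0.056 and 0.072 m and linear speed of each of can1, can2, can3, carton, bowl below 0.03 m/s and x of can2 in the frame of lane between -0.02 and 0.02 m and y of can2 in the frame of lane between -0.285 and 0.285 m and z of can2 in the frame of lane between 0.056 and 0.072 m and x of can3 in the frame of lane between -0.02 and 0.02 m and y of can3 in the frame of lane between -0.285 and 0.285 m and z of can3 in the frame of lane between 0.056 and 0.072 m and angle between each of carton, bowl, jar's own z axis and vertical below 0.1 rad and x of carton in the frame of lane between -0.02 and 0.02 m and y of carton in the frame of lane between 0.1 and 0.26 m and z of carton in the frame of lane between -0.002 and 0.01 m and value of joint spout below 0.12 rad and horizontal distance between each of ball1_center, ball2_center, ball3_center, ball4_center, ball5_center, ball6_center and bowl below 0.08 m and z of ball1_center in the frame of bowl between 0.005 and 0.07 m and z of ball2_center in the frame of bowl between 0.005 and 0.07 m and z of ball3_center in the frame of bowl between 0.005 and 0.07 m and z of ball4_center in the frame of bowl between 0.005 and 0.07 m and z of ball5_center in the frame of bowl between 0.005 and 0.07 m and z of ball6_center in the frame of bowl between 0.005 and 0.07 m); the robot touches nothing.
It fails at once if the carton is tilted (more than 0.8 rad) with its spout still folded in (below 0.3 rad) (angle between carton's own z axis and vertical above 0.8 rad and value of joint spout below 0.3 rad).
It fails at once if the cream jar is moved by more than 30 mm (distance of jar from where it was at the start of the episode above 0.03 m).
It fails at once if the first shoe tree is moved by more than 30 mm (distance of shoe_tree1 from where it was at the start of the episode above 0.03 m).
It fails at once if the second shoe tree is moved by more than 30 mm (distance of shoe_tree2 from where it was at the start of the episode above 0.03 m).
It fails at once if the caddy is moved by more than 30 mm (distance of caddy from where it was at the start of the episode above 0.03 m).
Of can1, can2, can3 only 2 to 3 are there at a start; the rules pass over those that are not, and their reading is None.
Of ball1, ball2, ball3, ball4, ball5, ball6 only 4 to 6 are there at a start; the rules pass over those that are not, and their reading is None.
At some moment in a run one of bowl may be knocked a few centimetres aside while the robot is not near it.
It also fails if it takes over 192 s, if anything falls off the work surface, if the arm or the gripper's body presses on something with over 40 N, if the wrist force passes 120 N, or if a joint passes its speed limit or range.

## Robot

A 7-joint arm with a two-finger parallel gripper is mounted at the origin on the work surface. World frame = base frame: x ahead of the robot, y to its left, z up, the work surface at z = 0. Lengths are in mm, angles in rad, forces in N, time in s.
With the tool pointing down it reaches from about 350 to 900 mm from the base axis. Payload 8.1 kg.
Tool frame: the origin (TCP) lies at the very end of the fingers, on their centre line; the grasp point (between the pads) lies 19 mm behind it; y points along the fingers, z is the direction in which the jaws open and shut, and the axes are right-handed (so a half turn about y gives the same grasp; the last joint's range is limited). The gripper opens to 92 mm and grips with 3 to 60 N. Pads are 19 mm wide; open, the fingers measure 130 mm over their backs; the gripper's body (75 mm by 190 mm) begins 47 mm behind the grasp point.
Start: joints at [1.146, 0.434, 0.025, 1.573, -0.012, 1.134, -0.075], TCP at [197.648, -592.939, 226.742] pointing down, gripper open.
Joint ranges: [-2.62, 2.62], [-0.44, 2.09], [-1.27, 1.32], [0.08, 2.57], [-1.32, 4.46], [0.12, 2], [-2.74, 2.74]. Speed limits (rad/s): [2.22, 2.22, 3.01, 3.01, 3.14, 3.14, 3.14].

## Interface

Orientations are given as a rotation vector (axis times angle).
In Python, from plant import monitor, get_image, env gives the robot as it stands.
- The arm moves only by the shell command python3 -m inch 'ROWS' [FORCE]. ROWS is JSON, a list that holds one entry, the list of rows, each a list of 7 numbers: the turn, a rotation vector about the tool's x, y, z in degrees, then the shift along the tool's x, y, z in mm, then the opening, from 0 (shut) to 1 (fully open). In form: [[[wx, wy, wz, x, y, z, grip], ...]]. A call has 1 to 12 rows; each row shifts and turns the commanded pose from where the row before left it, along the tool's axes as they then stand; what a row does not reach is not made up. A row lasts 1/8 s, in which the tool goes at most 62.5 mm and 10.7 degrees, less where a joint would pass 70% of its speed; a pose out of reach is approached as far as the arm can. A call with a gripper value outside its range is refused whole. The fingers move at their own pace and stop on an object; FORCE is the grip in N (left out, the last holds). Time passes only in rows, so rows that do not move let the fingers close. It gives the time, the measured TCP pose, the force and the opening at its end, in the units of the state.
- monitor.read_state(): the state, without advancing time (a new reading comes with each control period).
- get_image(name): name is "side" or "top" or "wrist"; returns a dict with "color" (400x640x3 uint8, red, green, blue), "range_z" (400x640 float32, mm along the optical axis (not along the pixel's ray), 0 where there is no reading), "mtx" (3x3 intrinsics, pixels), "R" (3x3) and "t" (3): a world point X has camera coordinates R X + t. Camera axes: x right, y down, z forward; pixel columns grow to the right and rows downward; lengths in mm; the calibration is good to about 2 mm. A picture is of the moment at which its call begins.
- env.hand_in(): hands the job in, once; it reports no verdict.
The state is a dict: "t": time; "joints": joint angles; "dq": joint speeds; "effort": joint torques, N m; "position": TCP position; "orientation": TCP orientation; "ft_force": force on the tool from outside, world axes, zero at the start; "ft_torque": the same for the moment, N m; "finger_gap": finger opening in mm.
Only numpy, scipy, OpenCV 4.12 (cv2) and the standard library are available. Lean on these libraries where they do the work, as an engineer would, in place of code of your own. Each camera call takes 0.05 s, during which the arm holds its last target. There are 200 camera calls.

## Working session

There is one attempt and no reset: what is moved stays moved. The work goes in short steps, Python scripts to look and compute and a shell command to move; the robot and the scene stay as the last step left them, time stands still between calls to the robot, and variables do not carry over. Pictures are saved under pics/ and viewed, about 12 in all and at most 16, crops included, and the job is handed in when it is done.

```bash
ls; mkdir -p pics
cat > h.py <<'E'
import numpy as np, cv2
from scipy.spatial.transform import Rotation as Ro
from plant import monitor, get_image, env
def snap(n,f):
    d=get_image(n); np.savez('/tmp/%s.npz'%f,**d); cv2.imwrite('pics/%s.png'%f,d['color'][:,:,::-1]); return d
def world(d,u,v,z=None):
    K,R,t=d['mtx'],d['R'],d['t']
    r=np.linalg.inv(K)@np.array([u,v,1.])
    if z is None: s=d['range_z'][int(v),int(u)]
    else:
        c=-R.T@t; s=(z-c[2])/(R.T@r)[2]
    return R.T@(r*s-t)
def cloud(d):
    v,u=np.mgrid[0:400,0:640]; r=np.linalg.inv(d['mtx'])@np.stack([u.ravel(),v.ravel(),np.ones(u.size)])
    X=(d['R'].T@(r*d['range_z'].ravel()-d['t'][:,None])).T.reshape(400,640,3); X[d['range_z']==0]=np.nan; return X
def st():
    s=monitor.read_state(); print(s['t'],np.round(s['position'],1),'gap',s['finger_gap'],'F',np.round(s['ft_force'],1)); print(np.round(Ro.from_rotvec(s['orientation']).as_matrix(),3)); return s
E
python3 - <<'E'
from h import *
snap('top','top1');d=snap('side','side1');s=st();print(s['joints'],d['R'],d['t'])
E
```

```text
pics
0.1 [ 197.4 -592.5  226. ] gap 91.7141175143951 F [-0.  -0.5  0.2]
[[-0.949 -0.001  0.316]
 [-0.316  0.001 -0.949]
 [ 0.    -1.    -0.001]]
[ 1.1464095   0.43518393  0.02500475  1.57403922 -0.01160759  1.13399665
 -0.07510171] [[-0.99802696 -0.06274935  0.00216745]
 [-0.04557056  0.70018789 -0.7125028 ]
 [ 0.04319146 -0.71119578 -0.70166592]] [ 468.62867887   86.07846757 1019.44576528]
```

View pics/top1.png

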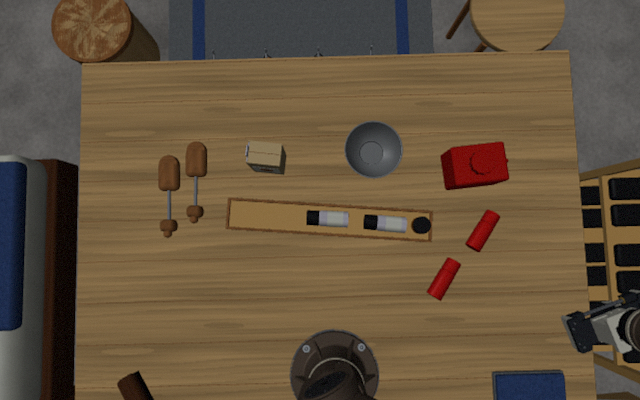

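View pics/side1.png

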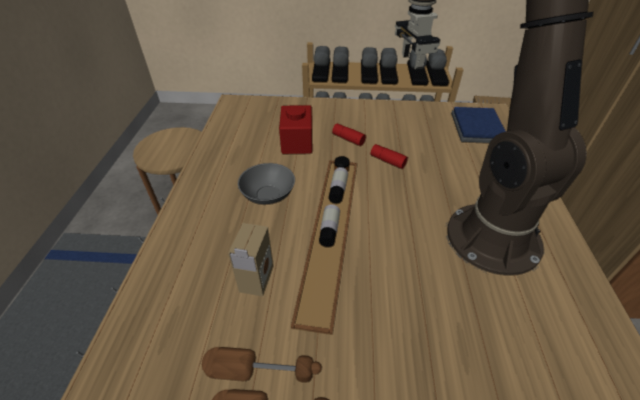

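Run:
```python
from h import *
d=dict(np.load('/tmp/top1.npz'));X=cloud(d);e=dict(np.load('/tmp/side1.npz'));Y=cloud(e)
def box(Xc,u0,u1,v0,v1,z0,z1):
    P=Xc[v0:v1,u0:u1].reshape(-1,3);return P[(P[:,2]>z0)&(P[:,2]<z1)]
def rect(P,n):
    r=cv2.minAreaRect(P[:,:2].astype(np.float32));print(n,len(P),np.round(r[0],1),np.round(r[1],1),round(r[2],2),'z',np.round(np.percentile(P[:,2],[5,50,95,100]),1))
rect(box(X,235,295,130,180,140,160),'carton top')
rect(box(X,235,295,130,180,157,180),'tab top')
rect(box(Y,220,280,215,300,140,160),'carton top s');rect(box(Y,220,280,215,300,156,180),'tab s')
rect(box(X,335,410,110,190,50,75),'bowl');rect(box(Y,230,300,155,210,52,75),'bowl s')
rect(box(X,300,356,205,235,20,60),'canL');rect(box(X,358,409,208,238,20,60),'canR');rect(box(X,410,435,210,240,30,60),'jar')
rect(box(X,430,520,130,195,60,140),'caddy')
rect(box(X,150,215,130,245,5,60),'trees')
for q in [(227,198),(433,210),(431,242),(227,230)]: print(q,world(d,*q,12).round(1))
for q in [(307,218),(319,218),(348,219),(364,223),(379,224),(408,225)]: print(q,world(d,*q,35).round(1))
T=cv2.resize(d['color'][120:250,220:440],None,fx=3.6,fy=3.6,interpolation=cv2.INTER_CUBIC)
cv2.imwrite('pics/crop1.png',T[:,:,::-1])
S=cv2.resize(e['color'][140:340,200:400],None,fx=3,fy=3,interpolation=cv2.INTER_CUBIC)
cv2.imwrite('pics/crop2.png',S[:,:,::-1])
```

```text
carton top 772 [621.6 175.1] [90.6 60.8] 82.25 z [145.4 148.7 152.2 158.5]
tab top 22 [626.8 217.5] [ 4.3 26.3] 82.65 z [160.  164.7 167.7 169.6]
carton top s 945 [620.7 175.3] [93.1 61.1] 82.71 z [143.9 150.3 152.6 159.8]
tab s 60 [625.9 219.1] [ 4.9 27.3] 82.94 z [157.1 163.5 168.5 169. ]
bowl 512 [ 644.4 -128.7] [164.7 168.1] 43.35 z [50.6 56.9 61.9 65. ]
bowl s 405 [ 642.7 -127.9] [169.  166.9] 70.31 z [52.7 58.3 61.5 63. ]
canL 654 [449.6  10.2] [118.8  46.5] 87.28 z [32.9 45.2 50.8 54.7]
canR 668 [ 431.5 -156.3] [120.8  46. ] 83.64 z [32.1 44.8 51.  56.1]
jar 254 [ 422.9 -260.7] [49.1 48.8] 86.26 z [37.8 42.8 47.2 49.3]
caddy 2399 [ 586.1 -412.6] [110.5 154.7] 5.24 z [ 79.7 109.1 132.2 137. ]
trees 2166 [558.5 436.3] [343.5 187.8] 0.82 z [16.6 32.7 43.3 50.4]
(227, 198) [517.1 301.7  12. ]
(433, 210) [ 465.2 -304.2   12. ]
(431, 242) [ 371.7 -293.8   12. ]
(227, 230) [422.7 302.5  12. ]
(307, 218) [450.5  66.2  35. ]
(319, 218) [449.5  31.6  35. ]
(348, 219) [444.4 -51.9  35. ]
(364, 223) [431.7 -97.6  35. ]
(379, 224) [ 427.6 -140.7   35. ]
(408, 225) [ 422.5 -224.    35. ]
```

View pics/crop2.png

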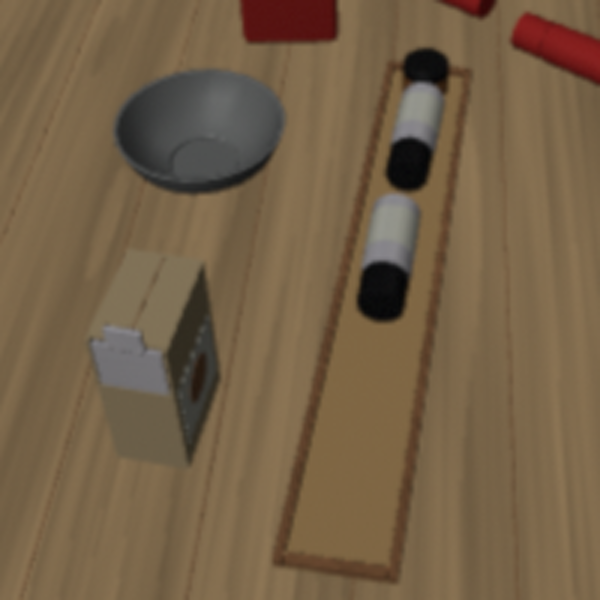

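View pics/crop1.png

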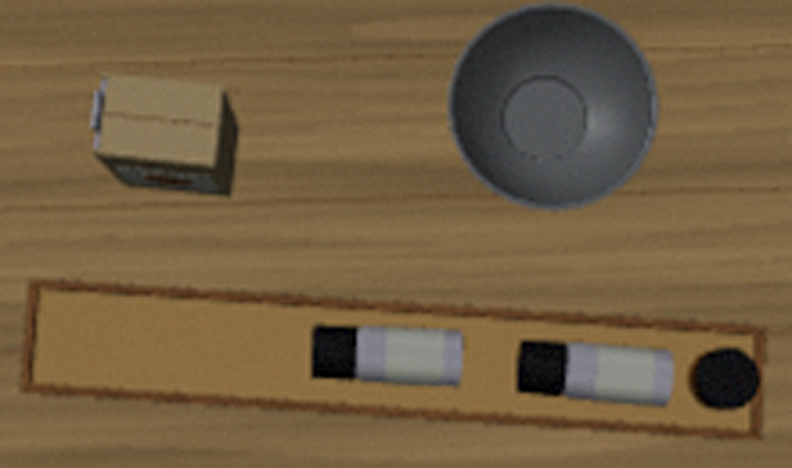

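```bash
cat >> h.py <<'E'
LO=np.array([444.2,1.4,0]); LY=np.array([51.4,601,0]); LY/=np.linalg.norm(LY); LX=np.array([LY[1],-LY[0],0])
def lane(x,y,z): return LO+x*LX+y*LY+np.array([0,0,z])
def plan(a,Y,P,back=0):
    """tool tilted a deg toward horizontal axis Y; point P lies 'back' mm behind the TCP. Shift first, then turn."""
    s=monitor.read_state(); R=Ro.from_rotvec(s['orientation']).as_matrix(); p=np.array(s['position'])
    Y=np.array(Y,float); Y/=np.linalg.norm(Y); a=np.radians(a); Z=np.array([Y[1],-Y[0],0]); D=Y*np.sin(a)-np.array([0,0,np.cos(a)])
    G=np.column_stack([np.cross(D,Z),D,Z]); t=np.array(P)+back*D
    print('now',p.round(1),'tcp goal',t.round(1),'| shift tool',(R.T@(t-p)).round(1),'| turn deg',np.degrees(Ro.from_matrix(R.T@G).as_rotvec()).round(1),'| shift after turn',(G.T@(t-p)).round(1)); return t
E
python3 - <<'E'
from h import *
plan(-35,LY,lane(0.7,-138,227),8.5); print(lane(-5,-100,0),LX,LY)
E
```

```text
now [ 197.4 -592.5  226. ] tcp goal [ 432.7 -141.   220. ] | shift tool [-365.9    6.4 -353.9] | turn deg [ 20.4 -64.5 -31. ] | shift after turn [-388.3 -264.6  195.9]
[430.69688083 -97.81021002   0.        ] [ 0.99636275 -0.08521305  0.        ] [0.08521305 0.99636275 0.        ]
```

```bash
python3 -m inch '[[[0,0,0,-37,0,-35,1],[0,0,0,-37,0,-35,1],[0,0,0,-37,0,-35,1],[0,0,0,-37,0,-35,1],[0,0,0,-37,0,-35,1],[0,0,0,-37,0,-35,1],[0,0,0,-37,0,-35,1],[0,0,0,-37,0,-35,1],[0,0,0,-37,0,-35,1],[0,0,0,-33,0,-39,1],[0,0,0,0,0,0,1],[0,0,0,0,0,0,1]]]' 30
python3 -m inch '[[[0,-9.5,0,0,0,0,1],[0,-9.5,0,0,0,0,1],[0,-9.5,0,0,0,0,1],[0,-9.5,0,0,0,0,1],[0,-9.5,0,0,0,0,1],[0,-9.5,0,0,0,0,1],[0,-9.5,0,0,0,0,1],[0,0,-8.75,0,0,0,1],[0,0,-8.75,0,0,0,1],[0,0,-8.75,0,0,0,1],[0,0,-8.75,0,0,0,1],[0,0,0,0,0,0,1]]]'
python3 - <<'E'
from h import *
st();plan(-35,LY,lane(0.7,-138,27),8.5);print(monitor.read_state()['joints'].round(2) if hasattr(monitor.read_state()['joints'],'round') else monitor.read_state()['joints'])
E
```

```text
t: 1.6
position: [432.5, -141.9, 226.5]
orientation: [-0.333, 2.048, -2.048]
ft_force: [0.2, 0.1, -0.9]
finger_gap: 91.9
t: 3.1
position: [432.8, -140.2, 225.4]
orientation: [-1.63, 0.939, -1.698]
ft_force: [0.7, -0.2, -0.3]
finger_gap: 91.7
3.1 [ 432.8 -140.2  225.4] gap 91.66924465750625 F [ 0.7 -0.2 -0.3]
[[-0.067 -0.052  0.996]
 [-0.816 -0.571 -0.085]
 [ 0.574 -0.819 -0.004]]
now [ 432.8 -140.2  225.4] tcp goal [ 432.7 -141.    20. ] | shift tool [-117.2  168.7    0.7] | turn deg [ 0.2  0.1 -0. ] | shift after turn [-117.2  168.7    0. ]
[ 0.1   0.28 -0.45  2.03  0.71  1.26 -0.8 ]
```

```bash
python3 -m inch '[[[0,0,0,-22,31,0,1],[0,0,0,-22,31,0,1],[0,0,0,-22,31,0,1],[0,0,0,-22,31,0,1],[0,0,0,-14.5,22.5,0,1],[0,0,0,-10,15,0,1],[0,0,0,-5,7,0,1],[0,0,0,0,0,0,1],[0,0,0,0,0,0,1]]]'
python3 -m inch '[[[0,0,0,0,0,0,0.3],[0,0,0,0,0,0,0],[0,0,0,0,0,0,0],[0,0,0,0,0,0,0],[0,0,0,0,0,0,0],[0,0,0,0,0,0,0],[0,0,0,0,0,0,0],[0,0,0,0,0,0,0]]]' 30
```

```text
t: 4.22
position: [433.2, -142.2, 22.0]
orientation: [-1.625, 0.941, -1.704]
ft_force: [-0.2, 0.7, 0.9]
finger_gap: 92.0
t: 5.22
position: [432.8, -141.8, 21.3]
orientation: [-1.626, 0.94, -1.703]
ft_force: [-0.3, 0.5, 0.6]
finger_gap: 45.0
```

```bash
python3 -m inch '[[[0,0,0,6,-9,0,0],[0,0,0,12,-17,0,0],[0,0,0,17,-24,0,0],[0,0,0,17,-24,0,0],[0,0,0,17,-24,0,0],[0,0,0,0,0,0,0]]]'
python3 -m inch '[[[0,0,9,0,0,0,0],[0,0,9,0,0,0,0],[0,0,9,0,0,0,0],[0,0,9,0,0,0,0],[0,0,9,0,0,0,0],[0,0,9,0,0,0,0],[0,0,9,0,0,0,0],[0,0,9,0,0,0,0],[0,0,9,0,0,0,0],[0,0,9,0,0,0,0],[0,0,0,0,0,0,0],[0,0,0,0,0,0,0]]]'
python3 - <<'E'
from h import *
st();plan(55,LY,lane(0,-135,85),8.5)
d=snap('side','side2');t=snap('top','top2')
a=cv2.resize(d['color'][80:280,240:440],None,fx=2,fy=2);b=cv2.resize(t['color'][130:330,300:500],None,fx=2,fy=2)
cv2.imwrite('pics/c3.png',np.hstack([a,b])[:,:,::-1])
E
```

```text
t: 5.98
position: [433.8, -141.9, 143.2]
orientation: [-1.622, 0.939, -1.705]
ft_force: [0.7, 0.7, -2.0]
finger_gap: 45.5
t: 7.48
position: [432.9, -141.1, 141.4]
orientation: [-0.415, 1.542, -0.548]
ft_force: [0.5, -0.1, -1.3]
finger_gap: 45.8
7.475 [ 432.9 -141.1  141.4] gap 45.8000349442807 F [ 0.5 -0.1 -1.3]
[[-0.05   0.071  0.996]
 [-0.573  0.815 -0.087]
 [-0.818 -0.575  0.   ]]
now [ 432.9 -141.1  141.4] tcp goal [ 433.3 -126.2   80.1] | shift tool [41.6 47.5 -1. ] | turn deg [-0.1 -0.1  0.1] | shift after turn [41.7 47.4 -0.9]
```

View pics/c3.png

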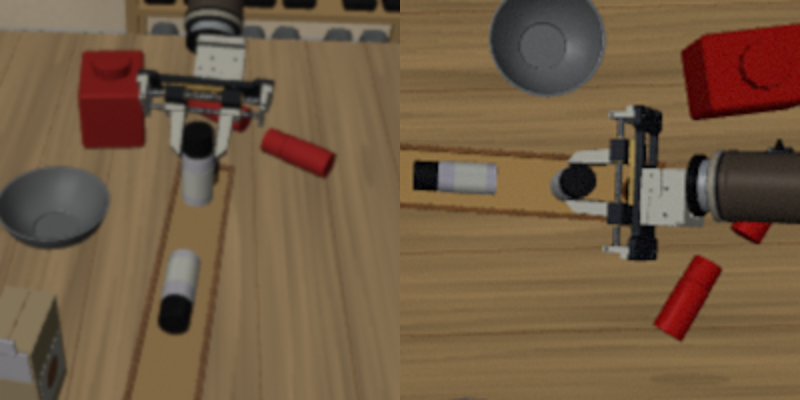

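Run:
```python
from h import *
for f in ('side2','top2'):
    d=dict(np.load('/tmp/%s.npz'%f));X=cloud(d);c=d['color'].astype(int)
    P=X.reshape(-1,3); dark=c.reshape(-1,3).max(1)<45
    m=dark&(abs(P[:,0]-433)<27)&(abs(P[:,1]+148)<32)&(P[:,2]>130)&(P[:,2]<220)
    Q=P[m]; zt=np.percentile(Q[:,2],95); T=Q[Q[:,2]>zt-6]; 
    r=cv2.minEnclosingCircle(T[:,:2].astype(np.float32)); A=np.c_[T[:,:2],np.ones(len(T))]; k=np.linalg.lstsq(A,T[:,2],rcond=None)[0]
    print(f,len(T),zt,r,k[:2])
    w=(c.reshape(-1,3).min(1)>90)&(abs(P[:,0]-433)<27)&(abs(P[:,1]+148)<32)&(P[:,2]>60); W=P[w]
    print(W.min(0),W.max(0),[ (z,W[abs(W[:,2]-z)<6][:,:2].mean(0).round(1)) for z in (85,110,130)])
```

```text
side2 127 186.99283836435652 ((441.91485595703125, -150.8507080078125), 32.73860168457031) [ 0.10186276 -0.21548378]
[ 406.9180643  -179.49436876   66.24115329] [ 459.94408259 -119.99344521  182.87653631] [(85, array([ 436.9, -126.3])), (110, array([ 436.1, -126.7])), (130, array([ 436.5, -126.9]))]
top2 201 188.01360159879738 ((434.4137268066406, -144.89071655273438), 21.24077033996582) [-0.01926062  0.00721165]
[ 407.16329799 -179.66587004   84.23832011] [ 459.92706049 -122.48642152  213.33829539] [(85, array([ 434.6, -122.9])), (110, array([ 436.4, -123.4])), (130, array([ 434.1, -123.4]))]
```

```bash
python3 -m inch '[[[0,0,0,14,10,0,0],[0,0,0,14,10,0,0],[0,0,0,12,8,0,0],[0,0,0,6,4,0,0],[0,0,0,3,2,0,0],[0,0,0,0,0,0,0],[0,0,0,0,0,0,0]]]'
python3 -m inch '[[[0,0,0,0.8,0.6,0,0],[0,0,0,0.8,0.6,0,0],[0,0,0,0,0,0,0],[0,0,0,0,0,0,0]]]'
```

```text
t: 8.45
position: [433.1, -142.4, 81.9]
orientation: [-0.413, 1.543, -0.547]
ft_force: [0.5, 0.5, -1.8]
finger_gap: 45.1
t: 8.95
position: [433.0, -141.9, 80.5]
orientation: [-0.412, 1.543, -0.546]
ft_force: [-1.1, -0.7, 6.0]
finger_gap: 45.6
```

```bash
python3 -m inch '[[[0,0,0,0,0,0,0.7],[0,0,0,0,0,0,1],[0,0,0,0,0,0,1],[0,0,0,0,0,0,1],[0,0,0,0,-15,0,1],[0,0,0,0,-30,0,1],[0,0,0,0,-40,0,1],[0,0,0,-40,-30,0,1],[0,0,0,-45,-30,0,1],[0,0,0,-30,-20,0,1],[0,0,0,0,0,0,1]]]'
python3 - <<'E'
from h import *
t=snap('top','top3');X=cloud(t)
def box(Xc,u0,u1,v0,v1,z0,z1):
    P=Xc[v0:v1,u0:u1].reshape(-1,3);return P[(P[:,2]>z0)&(P[:,2]<z1)]
for n,P in (('L',box(X,295,356,200,240,20,60)),('R',box(X,345,409,190,238,112,140)),('bowl',box(X,320,430,90,210,50,75))):
    r=cv2.minAreaRect(P[:,:2].astype(np.float32));q=np.r_[r[0],0]-LO;print(n,len(P),r,P[:,2].max(),'lane',q@LX,q@LY)
plan(-35,LY,lane(4.6,29,27),8.5);plan(-35,LY,lane(4.6,29,227),8.5)
E
```

```text
t: 10.32
position: [427.6, -212.1, 271.3]
orientation: [-0.414, 1.539, -0.551]
ft_force: [0.2, 0.6, 0.1]
finger_gap: 91.6
L 649 ((449.7899475097656, 10.020919799804688), (119.20094299316406, 46.38053894042969), 86.7156753540039) 55.57143784730429 lane 4.835000584437659 9.065899883910422
R 212 ((431.037353515625, -146.0028839111328), (40.87465286254883, 40.1517333984375), 89.20132446289062) 127.28829246367332 lane -0.5541207691082484 -147.98837250934537
bowl 500 ((643.701904296875, -128.16571044921875), (165.03038024902344, 167.4627227783203), 44.40941619873047) 66.10336306458471 lane 209.81695646991275 -112.09428138845003
now [ 426.9 -212.1  269.5] tcp goal [450.8  25.   20. ] | shift tool [ 66.8 338.5   2.3] | turn deg [ -0.2  -0.2 -89.8] | shift after turn [-338.3   67.7    3.6]
now [ 426.9 -212.1  269.5] tcp goal [450.8  25.  220. ] | shift tool [-96.8 223.3   2.7] | turn deg [ -0.2  -0.2 -89.8] | shift after turn [-223.5  -96.2    3.6]
```

```bash
python3 -m inch '[[[0,0,-10,0,0,0,1],[0,0,-10,0,0,0,1],[0,0,-10,0,0,0,1],[0,0,-10,0,0,0,1],[0,0,-10,0,0,0,1],[0,0,-10,0,0,0,1],[0,0,-10,0,0,0,1],[0,0,-10,0,0,0,1],[0,0,-10,0,0,0,1],[0,0,0,0,0,0,1]]]'
python3 -m inch '[[[0,0,0,-38,-16,0.6,1],[0,0,0,-38,-16,0.6,1],[0,0,0,-38,-16,0.6,1],[0,0,0,-38,-16,0.6,1],[0,0,0,-38,-16,0.6,1],[0,0,0,-33.5,-16,0.6,1],[0,0,0,0,0,0,1],[0,0,0,0,0,0,1]]]'
python3 - <<'E'
from h import *
plan(-35,LY,lane(4.8,29,27),8.5)
E
```

```text
t: 11.62
position: [427.2, -208.3, 266.6]
orientation: [-1.632, 0.935, -1.694]
ft_force: [0.6, -0.3, -0.0]
finger_gap: 91.8
t: 12.62
position: [451.4, 23.9, 218.6]
orientation: [-1.627, 0.944, -1.703]
ft_force: [-0.3, -0.9, -0.4]
finger_gap: 91.8
now [451.4  23.9 218.6] tcp goal [451.  25.  20.] | shift tool [-1.147e+02  1.621e+02 -1.000e-01] | turn deg [ 0.3 -0.2 -0. ] | shift after turn [-114.8  162.    -0.5]
```

```bash
python3 -m inch '[[[0,0,0,-22,31,0,1],[0,0,0,-22,31,0,1],[0,0,0,-22,31,0,1],[0,0,0,-20,28,0,1],[0,0,0,-14,20,0,1],[0,0,0,-10,14,0,1],[0,0,0,-4.5,6.5,0,1],[0,0,0,0,0,0,1],[0,0,0,0,0,0,1]]]'
python3 -m inch '[[[0,0,0,0,0,0,0.3],[0,0,0,0,0,0,0],[0,0,0,0,0,0,0],[0,0,0,0,0,0,0],[0,0,0,0,0,0,0],[0,0,0,0,0,0,0],[0,0,0,0,0,0,0],[0,0,0,0,0,0,0]]]' 30
python3 -m inch '[[[0,0,0,6,-9,0,0],[0,0,0,12,-17,0,0],[0,0,0,17,-24,0,0],[0,0,0,17,-24,0,0],[0,0,0,17,-24,0,0],[0,0,0,0,0,0,0]]]'
python3 -m inch '[[[0,0,9,0,0,0,0],[0,0,9,0,0,0,0],[0,0,9,0,0,0,0],[0,0,9,0,0,0,0],[0,0,9,0,0,0,0],[0,0,9,0,0,0,0],[0,0,9,0,0,0,0],[0,0,9,0,0,0,0],[0,0,9,0,0,0,0],[0,0,9,0,0,0,0],[0,0,0,0,0,0,0],[0,0,0,0,0,0,0]]]'
python3 - <<'E'
from h import *
st();t=snap('top','top4');X=cloud(t).reshape(-1,3);c=t['color'].reshape(-1,3).astype(int)
s=monitor.read_state()['position']
m=(c.max(1)<45)&(abs(X[:,0]-s[0])<28)&(abs(X[:,1]-s[1]+5)<32)&(X[:,2]>150)&(X[:,2]<220);Q=X[m]
zt=np.percentile(Q[:,2],95);T=Q[Q[:,2]>zt-6];k=np.linalg.lstsq(np.c_[T[:,:2],np.ones(len(T))],T[:,2],rcond=None)[0]
ctr=(T.min(0)+T.max(0))/2;q=np.r_[ctr[:2],0]-LO;print(len(T),zt,k[:2],ctr,'lane',q@LX,q@LY)
E
```

```text
t: 13.75
position: [451.9, 27.0, 21.5]
orientation: [-1.625, 0.94, -1.703]
ft_force: [0.1, -0.1, 1.0]
finger_gap: 91.9
t: 14.75
position: [451.4, 26.8, 20.8]
orientation: [-1.626, 0.94, -1.703]
ft_force: [0.5, 0.1, -0.3]
finger_gap: 45.5
t: 15.5
position: [452.3, 27.3, 143.5]
orientation: [-1.621, 0.939, -1.705]
ft_force: [-0.1, 1.5, -0.5]
finger_gap: 45.5
t: 17.0
position: [451.2, 27.3, 141.4]
orientation: [-0.416, 1.542, -0.548]
ft_force: [0.1, 0.3, -0.2]
finger_gap: 45.2
17.0 [451.2  27.3 141.4] gap 45.16928423604939 F [ 0.1  0.3 -0.2]
[[-0.049  0.071  0.996]
 [-0.574  0.814 -0.087]
 [-0.817 -0.576  0.001]]
197 184.85799387441344 [0.00040543 0.00656652] [450.94930804  21.27635475 183.50654952] lane 5.031034245289922 20.379188686508805
```

```bash
python3 -m inch '[[[0,0,0,12,8.5,-2,0],[0,0,0,12,8.5,-2,0],[0,0,0,12,8,-1,0],[0,0,0,6,4,0,0],[0,0,0,3,2,0,0],[0,0,0,0,0,0,0],[0,0,0,0,0,0,0]]]'
python3 -m inch '[[[0,0,0,0.8,0.6,0,0],[0,0,0,0.8,0.6,0,0],[0,0,0,0,0,0,0],[0,0,0,0,0,0,0]]]'
python3 -m inch '[[[0,0,0,0.8,0.6,0,0],[0,0,0,0,0,0,0],[0,0,0,0,0,0,0]]]'
```

```text
t: 17.92
position: [446.6, 26.6, 86.4]
orientation: [-0.412, 1.543, -0.547]
ft_force: [-0.4, 0.1, -1.8]
finger_gap: 45.6
t: 18.42
position: [446.4, 26.6, 84.1]
orientation: [-0.413, 1.543, -0.547]
ft_force: [0.4, -0.9, -1.9]
finger_gap: 45.9
t: 18.8
position: [446.5, 26.6, 83.0]
orientation: [-0.412, 1.543, -0.547]
ft_force: [-0.3, 0.0, -1.3]
finger_gap: 45.0
```

```bash
python3 -m inch '[[[0,0,0,0.8,0.6,0,0],[0,0,0,0.8,0.6,0,0],[0,0,0,0,0,0,0],[0,0,0,0,0,0,0]]]'
python3 -m inch '[[[0,0,0,0.6,0.4,0,0],[0,0,0,0,0,0,0],[0,0,0,0,0,0,0]]]'
```

```text
t: 19.3
position: [446.7, 27.3, 82.3]
orientation: [-0.411, 1.543, -0.546]
ft_force: [-1.6, -3.3, 10.6]
finger_gap: 45.4
t: 19.68
position: [446.8, 27.5, 82.3]
orientation: [-0.411, 1.543, -0.545]
ft_force: [-3.2, -5.1, 16.0]
finger_gap: 45.5
```

```bash
python3 -m inch '[[[0,0,0,-1,-0.7,0,0],[0,0,0,0,0,0,0.7],[0,0,0,0,0,0,1],[0,0,0,0,0,0,1],[0,0,0,0,0,0,1],[0,0,0,0,-15,0,1],[0,0,0,0,-30,0,1],[0,0,0,0,-40,0,1],[0,0,0,-40,-30,0,1],[0,0,0,-45,-30,0,1],[0,0,0,-30,-20,0,1],[0,0,0,0,0,0,1]]]'
python3 - <<'E'
from h import *
t=snap('top','top5');X=cloud(t);e=snap('side','side5');Y=cloud(e)
def box(Xc,u0,u1,v0,v1,z0,z1):
    P=Xc[v0:v1,u0:u1].reshape(-1,3);return P[(P[:,2]>z0)&(P[:,2]<z1)]
for n,P in (('L',box(X,285,345,190,240,112,140)),('R',box(X,345,409,190,238,112,140)),('bowl',box(X,320,430,90,210,50,75)),('carton',box(X,235,295,130,180,143,156)),('tab',box(X,235,295,130,180,159,180)),('carton s',box(Y,220,280,215,300,143,155)),('tab s',box(Y,220,280,215,300,159,180))):
    if len(P)<5: print(n,len(P)); continue
    r=cv2.minAreaRect(P[:,:2].astype(np.float32));q=np.r_[r[0],0]-LO;print(n,len(P),np.round(r[0],1),np.round(r[1],1),r[2],'lane',q@LX,q@LY)
CY=np.array([.122,.992,0]);CX=np.array([.992,-.122,0]);C=np.array([621.3,175.2,0])
plan(0,CY,C+25*CY+np.array([0,0,200]))
E
```

```text
t: 21.18
position: [441.2, -41.9, 272.4]
orientation: [-0.414, 1.539, -0.55]
ft_force: [1.0, -0.1, -0.4]
finger_gap: 91.6
L 205 [446.3  22.2] [40.3 40.3] 88.32227325439453 lane 0.2854103772262055 20.906742615115846
R 64 [ 431.6 -132.3] [14.  34.8] 89.3647689819336 lane -1.194422921901599 -134.29692265682394
bowl 454 [ 646.9 -127. ] [160.1 166.8] 13.737715721130371 lane 212.89671318581208 -110.68410046445926
carton 762 [621.5 174.8] [90.  61.3] 82.16494750976562 lane 161.8545605093359 187.9110801805085
tab 22 [626.4 217.9] [ 4.2 27. ] 81.82118225097656 lane 163.06745745524537 231.2037154196691
carton s 887 [620.9 175.3] [92.3 61.4] 82.0193099975586 lane 161.2567605045272 188.28477785574165
tab s 47 [625.3 218.2] [ 6.2 26.3] 83.31676483154297 lane 161.97959380061118 231.42986146592432
now [440.1 -42.4 269.8] tcp goal [624.3 200.  200. ] | shift tool [-91.  251.  162.2] | turn deg [  0.9   1.8 -54.9] | shift after turn [-263.    69.8  153.3]
```

```bash
python3 -m inch '[[[0.15,0.3,-9.2,0,0,0,1],[0.15,0.3,-9.2,0,0,0,1],[0.15,0.3,-9.2,0,0,0,0.5],[0.15,0.3,-9.2,0,0,0,0],[0.15,0.3,-9.2,0,0,0,0],[0.15,0.3,-9,0,0,0,0],[0,0,0,0,0,0,0],[0,0,0,0,0,0,0]]]'
python3 -m inch '[[[0,0,0,-38,0,22,0],[0,0,0,-38,0,22,0],[0,0,0,-38,0,22,0],[0,0,0,-38,0,22,0],[0,0,0,-38,0,22,0],[0,0,0,-38,0,22,0],[0,0,0,-35,0,21,0],[0,0,0,0,0,0,0],[0,0,0,0,0,0,0]]]'
python3 - <<'E'
from h import *
CY=np.array([.13,.9915,0]);C=np.array([621.3,175.2,0])
plan(0,CY,C+27*CY+np.array([0,0,156]))
d=snap('wrist','w1');st()
E
```

```text
t: 22.28
position: [439.8, -42.6, 269.3]
orientation: [-1.15, 1.301, -1.296]
ft_force: [-0.7, -0.4, -0.0]
finger_gap: 36.6
t: 23.4
position: [624.5, 197.6, 268.6]
orientation: [-1.15, 1.303, -1.3]
ft_force: [0.5, -0.5, -0.4]
finger_gap: 0.3
now [624.5 197.6 268.6] tcp goal [624.8 202.  156. ] | shift tool [-4.500e+00  1.126e+02  1.000e-01] | turn deg [0.2 0.3 0. ] | shift after turn [ -4.4 112.6  -0.3]
23.45 [624.5 197.5 269.1] gap 0.5810119265439991 F [ 0.2 -0.   0.3]
[[-0.125 -0.003  0.992]
 [-0.992 -0.001 -0.125]
 [ 0.001 -1.    -0.002]]
```

View pics/w1.png

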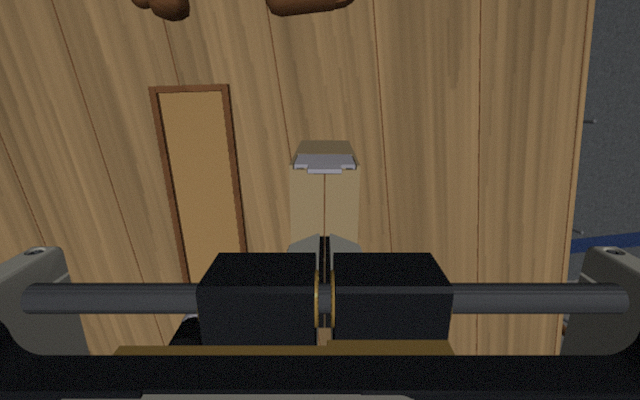

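```bash
python3 -m inch '[[[0,0,0,-2,30,0,0],[0,0,0,-2,30,0,0],[0,0,0,0,30,0,0],[0,0,0,0,16,0,0],[0,0,0,0,5.5,0,0],[0,0,0,0,0,0,0],[0,0,0,0,0,0,0]]]'
python3 - <<'E'
from h import *
s=monitor.read_state();CY=np.array([.13,.9915,0]);C=np.array([621.3,175.2,0]);print((np.array(s['position'])-C)@CY,s['position'],s['ft_force'])
E
```

```text
t: 24.32
position: [625.2, 204.4, 159.9]
orientation: [-1.148, 1.298, -1.299]
ft_force: [0.9, -0.2, 0.4]
finger_gap: 0.2
29.429079781389774 [625.15821591 204.37550349 159.932268  ] [ 0.89175021 -0.161585    0.39978145]
```

```bash
python3 -m inch '[[[0,0,0,0,2,0,0],[0,0,0,-5,0,0,0],[0,0,0,-6,0,0,0],[0,0,0,-8,1.5,0,0],[0,0,0,-7,1.5,0,0],[0,0,0,-6,3,0,0],[0,0,0,-5,3,0,0],[0,0,0,-6,4.5,0,0],[0,0,0,-6,5,0,0],[0,0,0,-3,2,0,0],[0,0,0,0,0,0,0],[0,0,0,0,0,0,0]]]'
python3 - <<'E'
from h import *
s=monitor.read_state();CY=np.array([.13,.9915,0]);C=np.array([621.3,175.2,0]);print((np.array(s['position'])-C)@CY)
e=snap('side','side6');w=snap('wrist','w2')
a=cv2.resize(e['color'][190:320,200:330],(520,520),interpolation=cv2.INTER_CUBIC);cv2.imwrite('pics/c6.png',a[:,:,::-1])
E
```

```text
t: 25.82
position: [631.1, 255.5, 136.4]
orientation: [-1.149, 1.299, -1.299]
ft_force: [0.3, -0.3, 1.4]
finger_gap: 0.4
80.90671333934677
```

View pics/c6.png

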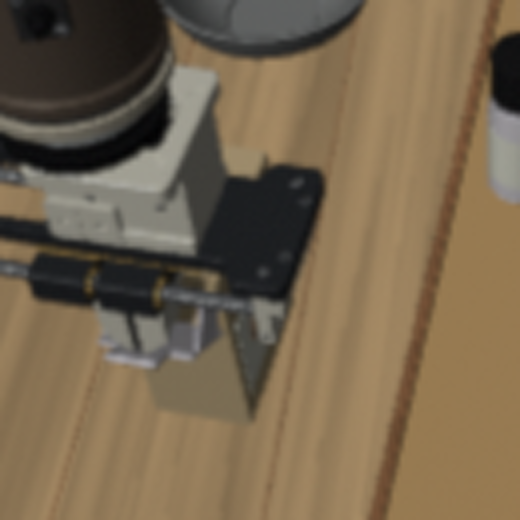

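```bash
python3 -m inch '[[[0,0,0,5,0,0,0],[0,0,0,0,-10,0,0],[0,0,0,0,-30,0,0],[0,0,0,0,-50,0,0],[0,0,0,30,-40,0,1],[0,0,0,50,0,0,1],[0,0,0,50,0,0,1],[0,0,0,50,0,0,1],[0,0,0,50,0,0,1],[0,0,0,40,0,0,1],[0,0,0,0,0,0,1]]]'
python3 - <<'E'
from h import *
e=snap('side','side7');Y=cloud(e);t=snap('top','top7');X=cloud(t)
CY=np.array([.13,.9915,0]);CX=np.array([.9915,-.13,0])
def box(Xc,u0,u1,v0,v1,z0,z1):
    P=Xc[v0:v1,u0:u1].reshape(-1,3);return P[(P[:,2]>z0)&(P[:,2]<z1)]
for n,P in (('bowl',box(X,320,430,90,210,50,75)),('top',box(X,225,295,120,185,146,156)),('top s',box(Y,220,280,205,300,146,156))):
    r=cv2.minAreaRect(P[:,:2].astype(np.float32));print(n,len(P),r)
C=np.array([621.3,175.2,0])
for n,A in (('s',Y),('t',X)):
    P=A.reshape(-1,3)-C;y=P@CY;x=P@CX;m=(abs(x)<12)&(y>60)&(y<110)&(P[:,2]>90)&(P[:,2]<160);i=np.argmax(np.where(m,y,-1));print(n,m.sum(),'far tip y,z',y[i],P[i,2],'angle~',[round(float(np.arctan2(a-43.5,b-99)),2) for a,b in zip(y[m][:400:12],P[m][:400:12,2])])
plan(55,CY,C-20*CY+np.array([0,0,125]),-81);plan(55,CY,C-20*CY+np.array([0,0,125]),19)
E
```

```text
t: 27.3
position: [597.4, -21.8, 266.4]
orientation: [-1.148, 1.303, -1.305]
ft_force: [0.9, 0.5, -1.0]
finger_gap: 66.1
bowl 0 ((0.0, 0.0), (0.0, 0.0), 0.0)
top 694 ((622.1221923828125, 180.81182861328125), (102.57428741455078, 60.66291046142578), 82.54074096679688)
top s 874 ((623.7061157226562, 199.57009887695312), (141.6941680908203, 61.34836196899414), 82.56957244873047)
s 81 far tip y,z 95.31648629412831 146.28691865548893 angle~ [0.74, 0.79, 0.79, 0.8, 0.8, 0.8, 0.8]
t 136 far tip y,z 95.36315252268096 141.3383397681132 angle~ [0.84, 0.82, 0.86, 0.82, 0.82, 0.83, 0.9, 0.81, 0.82, 0.8, 0.89, 0.83]
now [597.5 -17.1 266.8] tcp goal [610.1  89.6 171.5] | shift tool [-107.4   95.4   -0.6] | turn deg [ 0.2  0.4 55. ] | shift after turn [ 16.5 142.7  -1.4]
now [597.5 -17.1 266.8] tcp goal [620.7 170.8 114.1] | shift tool [-189.3  152.8    0. ] | turn deg [ 0.2  0.4 55. ] | shift after turn [ 16.5 242.7  -1.4]
```

```bash
python3 -m inch '[[[0,0.1,9.2,0,0,0,1],[0,0.1,9.2,0,0,0,1],[0,0.1,9.2,0,0,0,1],[0,0.1,9.2,0,0,0,1],[0,0,9.2,0,0,0,1],[0,0,9,0,0,0,1],[0,0,0,5.5,45,-0.5,1],[0,0,0,5.5,45,-0.5,1],[0,0,0,5.5,45,-0.5,1],[0,0,0,0,7,0,1],[0,0,0,0,0,0,1],[0,0,0,0,0,0,1]]]'
python3 - <<'E'
from h import *
CY=np.array([.13,.9915,0]);C=np.array([621.3,175.2,0]);plan(55,CY,C-20*CY+np.array([0,0,125]),19)
E
```

```text
t: 28.9
position: [610.6, 88.2, 172.3]
orientation: [-0.382, 1.556, -0.58]
ft_force: [0.1, 0.1, -0.0]
finger_gap: 91.6
now [610.6  88.2 172.3] tcp goal [620.7 170.8 114.1] | shift tool [-1.000e-01  1.016e+02 -6.000e-01] | turn deg [ 0.1 -0.   0. ] | shift after turn [ -0.  101.6  -0.7]
```

```bash
python3 -m inch '[[[0,0,0,0,25,0,1],[0,0,0,0,30,-0.6,1],[0,0,0,0,25,0,1],[0,0,0,0,14,0,1],[0,0,0,0,6,0,1],[0,0,0,0,0,0,1],[0,0,0,0,0,0,1]]]'
python3 -m inch '[[[0,0,0,0,0,0,0.8],[0,0,0,0,0,0,0.6],[0,0,0,0,0,0,0.4],[0,0,0,0,0,0,0.4],[0,0,0,0,0,0,0.4],[0,0,0,0,0,0,0.4],[0,0,0,0,0,0,0.4]]]' 25
```

```text
t: 29.78
position: [619.9, 169.4, 114.3]
orientation: [-0.382, 1.556, -0.579]
ft_force: [-0.8, -0.5, -0.2]
finger_gap: 91.5
t: 30.65
position: [619.4, 170.3, 114.0]
orientation: [-0.383, 1.557, -0.578]
ft_force: [-0.4, -1.7, 1.7]
finger_gap: 59.8
```

```bash
python3 -m inch '[[[0,0,0,-4,-3,0,0.4],[0,0,0,-12,-8.5,0,0.4],[0,0,0,-22,-15.5,0,0.4],[0,0,0,-30,-21,0,0.4],[0,0,0,-30,-21,0,0.4],[0,0,0,-20,-14,0,0.4],[0,0,0,-6,-4,0,0.4],[0,0,0,0,0,0,0.4]]]'
python3 - <<'E'
from h import *
t=snap('top','top8');X=cloud(t);st()
def box(Xc,u0,u1,v0,v1,z0,z1):
    P=Xc[v0:v1,u0:u1].reshape(-1,3);return P[(P[:,2]>z0)&(P[:,2]<z1)]
CY=np.array([.13,.9915,0]);B=None
P=box(X,300,440,80,215,53,66);print(len(P),cv2.minAreaRect(P[:,:2].astype(np.float32)))
B=np.array([643.5,-128,0]);plan(55,CY,B+25*CY+np.array([0,0,275]),19);plan(-55,CY,B+25*CY+np.array([0,0,275]),19)
E
```

```text
t: 31.65
position: [619.5, 169.9, 264.8]
orientation: [-0.384, 1.557, -0.579]
ft_force: [0.2, 0.6, -2.9]
finger_gap: 59.8
31.7 [619.3 169.8 264.1] gap 59.95662662751645 F [-0.8  0.6 -3.6]
[[-0.077  0.103  0.992]
 [-0.569  0.812 -0.128]
 [-0.819 -0.574 -0.004]]
120 ((582.4959716796875, -113.64505767822266), (139.2722625732422, 42.897850036621094), 77.33275604248047)
now [619.3 169.8 264.1] tcp goal [648.8 -87.8 264.1] | shift tool [ 144.4 -206.1   62.3] | turn deg [ 0.2 -0.1  0.1] | shift after turn [ 144.3 -206.    62.7]
now [619.3 169.8 264.1] tcp goal [ 644.7 -118.6  264.1] | shift tool [ 162.2 -231.6   62.2] | turn deg [ 3.000e-01  1.000e-01 -1.099e+02] | shift after turn [162.1 231.6  62.7]
```

View pics/top8.png

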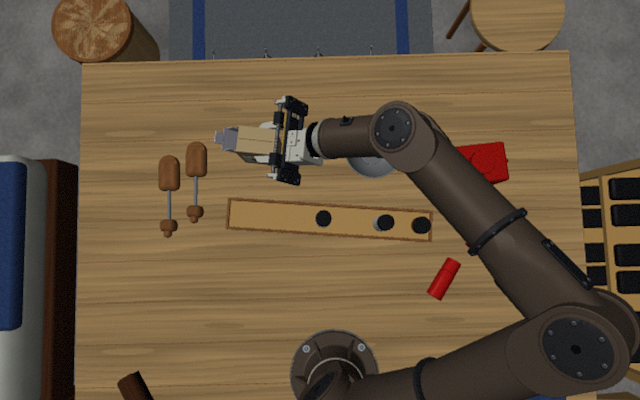

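```bash
python3 -m inch '[[[0,0,0,10,-14,4,0.4],[0,0,0,20,-29,9,0.4],[0,0,0,22,-32,10,0.4],[0,0,0,22,-32,10,0.4],[0,0,0,22,-32,10,0.4],[0,0,0,22,-32,9,0.4],[0,0,0,18,-24,7,0.4],[0,0,0,8,-11,3,0.4],[0,0,0,0,0,0,0.4]]]'
python3 -m inch '[[[0,0,-8,0,0,0,0.4],[0,0,-9,0,0,0,0.4],[0,0,-9,0,0,0,0.4],[0,0,-9,0,0,0,0.4],[0,0,-8,0,0,0,0.4],[0,0,-5,0,0,0,0.4],[0,0,0,0,0,0,0.4]]]'
python3 - <<'E'
from h import *
st();e=snap('side','side9');t=snap('top','top9')
cv2.imwrite('pics/c9.png',np.hstack([cv2.resize(e['color'][60:260,160:360],None,fx=2,fy=2),cv2.resize(t['color'][50:250,270:470],None,fx=2,fy=2)])[:,:,::-1])
Y=cloud(e).reshape(-1,3);m=(abs(Y[:,0]-643)<100)&(abs(Y[:,1]+128)<110)&(Y[:,2]>54)&(Y[:,2]<64);P=Y[m];print(len(P),P.min(0),P.max(0),cv2.minEnclosingCircle(P[:,:2].astype(np.float32)))
E
```

```text
t: 32.83
position: [649.0, -88.2, 264.6]
orientation: [-0.381, 1.558, -0.579]
ft_force: [0.1, 0.4, -2.7]
finger_gap: 59.8
t: 33.7
position: [648.3, -81.6, 266.4]
orientation: [-1.054, 1.349, -1.206]
ft_force: [0.4, -0.4, -2.0]
finger_gap: 60.0
33.7 [648.3 -81.6 266.4] gap 60.0215047277872 F [ 0.4 -0.4 -2. ]
[[-0.12   0.013  0.993]
 [-0.985  0.123 -0.121]
 [-0.123 -0.992 -0.002]]
348 [ 559.04088711 -215.83081265   54.01647223] [725.88342793 -42.67227191  63.96259924] ((640.63330078125, -129.08384704589844), 86.7494125366211)
```

View pics/c9.png

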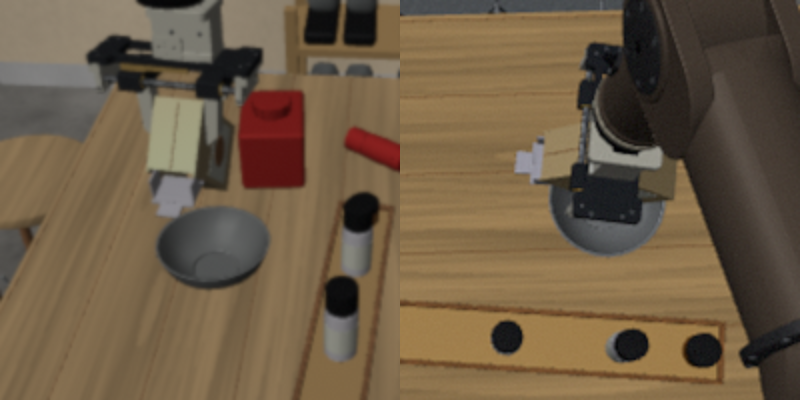

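Run:
```python
from h import *
CY=np.array([.13,.9915,0]);B=np.array([642.5,-128.5,0])
plan(-25,CY,B-30*CY+np.array([0,0,168]),19);plan(-55,CY,B+22*CY+np.array([0,0,168]),19)
```

```text
now [648.4 -86.1 265.1] tcp goal [ 637.6 -166.2  150.8] | shift tool [ 94.3 103.4  -0.2] | turn deg [  0.2   0.2 -32.1] | shift after turn [ 24.9 137.7  -0.3]
now [648.4 -86.1 265.1] tcp goal [ 643.3 -122.1  157.1] | shift tool [ 4.940e+01  1.027e+02 -1.000e-01] | turn deg [  0.1   0.3 -62.1] | shift after turn [-67.6  91.7  -0.3]
```

```bash
python3 -m inch '[[[0,0,-6,0,0,0,0.4],[0,0,-8,0,0,0,0.4],[0,0,-8,0,0,0,0.4],[0,0,-6,0,0,0,0.4],[0,0,-4,0,0,0,0.4],[0,0,0,3,14,0,0.4],[0,0,0,5,28,0,0.4],[0,0,0,6,34,0,0.4],[0,0,0,6,34,0,0.4],[0,0,0,4,20,0,0.4],[0,0,0,1,8,0,0.4],[0,0,0,0,0,0,0.4]]]'
python3 - <<'E'
from h import *
CY=np.array([.13,.9915,0]);B=np.array([642.5,-128.5,0])
plan(-25,CY,B-30*CY+np.array([0,0,168]),19);plan(-40,CY,B+0*CY+np.array([0,0,170]),19);plan(-60,CY,B+26*CY+np.array([0,0,168]),19)
E
```

```text
t: 35.3
position: [638.2, -167.4, 151.0]
orientation: [-1.486, 1.089, -1.61]
ft_force: [0.1, 0.9, -1.4]
finger_gap: 60.2
now [ 638.2 -167.4  151. ] tcp goal [ 637.6 -166.2  150.8] | shift tool [-1.1 -0.3 -0.8] | turn deg [ 0.1  0.1 -0. ] | shift after turn [-1.1 -0.3 -0.8]
now [ 638.2 -167.4  151. ] tcp goal [ 640.9 -140.6  155.4] | shift tool [-22.6 -15.4  -0.8] | turn deg [  0.1   0.1 -15. ] | shift after turn [-17.8 -20.7  -0.8]
now [ 638.2 -167.4  151. ] tcp goal [ 643.7 -119.   158.5] | shift tool [-41.  -27.3  -0.8] | turn deg [  0.1   0.1 -35. ] | shift after turn [-17.9 -45.9  -0.8]
```

```bash
python3 -m inch '[[[0,0,-5,-7.5,-5,0,0.4],[0,0,-5,-7.5,-5,0,0.4],[0,0,-5,-7.5,-5.4,0,0.4],[0,0,-5,-3.6,-4,0,0.4],[0,0,-5,-3.6,-4,0,0.4],[0,0,-5,-3.6,-4,0,0.4],[0,0,-5,-3.6,-4,0,0.4],[0,0,0,0,0,0,0.4],[0,0,0,0,0,0,0.4],[0,0,0,0,0,0,0.4],[0,0,0,0,0,0,0.4],[0,0,0,0,0,0,0.4]]]'
python3 -m inch '[[[0,0,0,0,0,0,0.4],[0,0,0,0,0,0,0.4],[0,0,0,0,0,0,0.4],[0,0,0,0,0,0,0.4],[0,0,0,0,0,0,0.4],[0,0,0,0,0,0,0.4]]]'
python3 - <<'E'
from h import *
st();e=snap('side','side10');t=snap('top','top10');w=snap('wrist','w10')
cv2.imwrite('pics/c10.png',np.hstack([cv2.resize(e['color'][60:260,160:360],None,fx=2,fy=2),cv2.resize(t['color'][50:250,270:470],None,fx=2,fy=2)])[:,:,::-1])
E
```

```text
t: 36.8
position: [644.4, -119.7, 153.6]
orientation: [-1.939, 0.657, -2.003]
ft_force: [-0.7, 0.0, -1.8]
finger_gap: 60.1
t: 37.55
position: [644.4, -119.2, 153.2]
orientation: [-1.94, 0.656, -2.002]
ft_force: [-0.0, -0.4, -2.3]
finger_gap: 60.1
37.55 [ 644.4 -119.2  153.2] gap 60.05508543122832 F [-0.  -0.4 -2.3]
[[-0.062 -0.113  0.992]
 [-0.496 -0.859 -0.128]
 [ 0.866 -0.5   -0.003]]
```

View pics/c10.png

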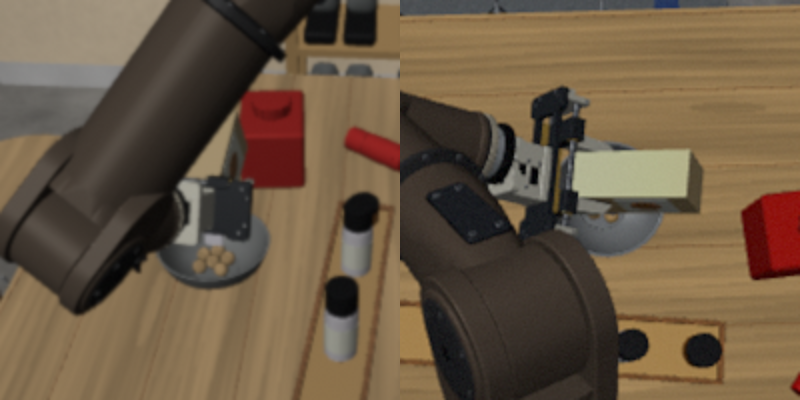

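```bash
python3 -m inch '[[[0,0,-4,-1,-4,0,0.4],[0,0,-4,-1,-4,0,0.4],[0,0,0,0,0,4,0.4],[0,0,0,0,0,-8,0.4],[0,0,0,0,0,8,0.4],[0,0,0,0,0,-8,0.4],[0,0,0,0,0,4,0.4],[0,0,0,0,0,0,0.4],[0,0,0,0,0,0,0.4],[0,0,0,0,0,0,0.4],[0,0,0,0,0,0,0.4],[0,0,0,0,0,0,0.4]]]'
python3 -m inch '[[[0,0,0,0,0,0,0.4],[0,0,0,0,0,0,0.4],[0,0,0,0,0,0,0.4]]]'
python3 - <<'E'
from h import *
CY=np.array([.13,.9915,0])
st();plan(-68,CY,np.array([644,-119,300]));plan(55,CY,np.array([644,-119,320]))
E
```

```text
t: 39.2
position: [645.5, -111.2, 155.2]
orientation: [-2.037, 0.534, -2.083]
ft_force: [0.6, 0.8, -2.1]
finger_gap: 60.1
t: 39.58
position: [645.5, -111.3, 155.2]
orientation: [-2.037, 0.534, -2.083]
ft_force: [0.2, -0.3, -2.2]
finger_gap: 59.9
39.575 [ 645.5 -111.3  155.2] gap 59.922967916443824 F [ 0.2 -0.3 -2.2]
[[-0.046 -0.12   0.992]
 [-0.372 -0.919 -0.128]
 [ 0.927 -0.374 -0.003]]
now [ 645.5 -111.3  155.2] tcp goal [ 644. -119.  300.] | shift tool [137.2 -46.9  -0.9] | turn deg [-0.   0.2  0. ] | shift after turn [137.2 -46.9  -0.5]
now [ 645.5 -111.3  155.2] tcp goal [ 644. -119.  320.] | shift tool [155.7 -54.4  -0.9] | turn deg [2.00e-01 1.00e-01 1.23e+02] | shift after turn [-130.5 -100.9   -0.5]
```

```bash
python3 -m inch '[[[0,0,0,10,-4,0,0.4],[0,0,0,28,-11,0,0.4],[0,0,0,36,-15,0,0.4],[0,0,0,36,-15,0,0.4],[0,0,0,28,-11,0,0.4],[0,0,0,10,-4,0,0.4],[0,0,0,0,0,0,0.4]]]'
python3 -m inch '[[[0,0,10.2,0,0,0,0.4],[0,0,10.2,0,0,0,0.4],[0,0,10.2,0,0,0,0.4],[0,0,10.2,0,0,0,0.4],[0,0,10.2,0,0,0,0.4],[0,0,10.2,0,0,0,0.4],[0,0,10.3,0,0,0,0.4],[0,0,10.3,0,0,0,0.4],[0,0,10.3,0,0,0,0.4],[0,0,10.3,0,0,0,0.4],[0,0,10.3,0,0,0,0.4],[0,0,10.3,0,0,0,0.4]]]'
python3 -m inch '[[[0,0,0,0,0,0,0.4],[0,0,0,0,0,0,0.4]]]'
python3 - <<'E'
from h import *
st();plan(55,LY,lane(0,170,275),19)
e=snap('side','side11');t=snap('top','top11')
cv2.imwrite('pics/c11.png',np.hstack([cv2.resize(e['color'][60:260,160:360],None,fx=2,fy=2),cv2.resize(t['color'][50:250,270:470],None,fx=2,fy=2)])[:,:,::-1])
E
```

```text
t: 40.45
position: [645.9, -111.1, 315.3]
orientation: [-2.036, 0.534, -2.083]
ft_force: [0.3, -0.6, -2.6]
finger_gap: 59.9
t: 41.95
position: [645.3, -112.6, 313.4]
orientation: [-0.378, 1.56, -0.575]
ft_force: [0.6, 0.1, -3.0]
finger_gap: 60.0
t: 42.2
position: [645.8, -109.7, 315.3]
orientation: [-0.386, 1.556, -0.578]
ft_force: [-0.1, 0.9, -1.5]
finger_gap: 59.7
42.2 [ 645.8 -109.7  315.3] gap 59.74686881315596 F [-0.1  0.9 -1.5]
[[-0.075  0.102  0.992]
 [-0.57   0.812 -0.126]
 [-0.818 -0.575 -0.003]]
now [ 645.8 -109.7  315.3] tcp goal [460.  186.3 264.1] | shift tool [-113.1  250.8 -221.5] | turn deg [-1.8 -1.5  0.1] | shift after turn [-118.2  258.  -210.3]
```

View pics/c11.png

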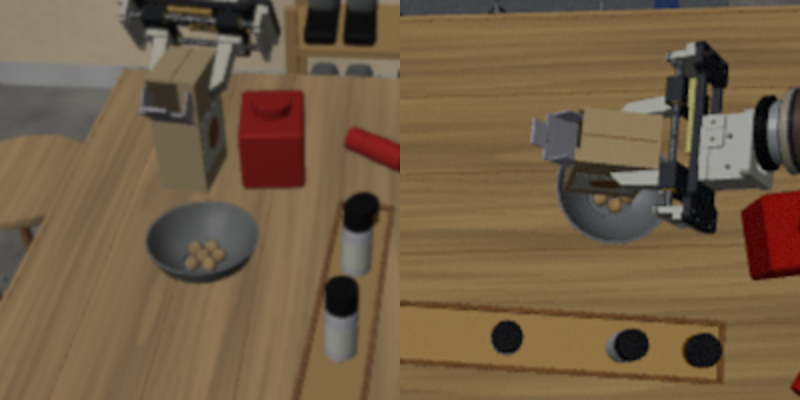

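```bash
python3 -m inch '[[[0,0,0,-6,13,-12,0.4],[0,0,0,-13,28,-25,0.4],[0,0,0,-16,35,-31,0.4],[0,0,0,-16,35,-31,0.4],[0,0,0,-16,35,-31,0.4],[0,0,0,-16,35,-31,0.4],[0,0,0,-15,34,-30,0.4],[0,0,0,-10,24,-20,0.4],[0,0,0,-5,12,-10.5,0.4],[-0.9,-0.75,0,0,0,0,0.4],[-0.9,-0.75,0,0,0,0,0.4],[0,0,0,0,0,0,0.4]]]'
python3 - <<'E'
from h import *
st();plan(55,LY,lane(0,170,129),19)
e=snap('side','side12');Y=cloud(e).reshape(-1,3);t=snap('top','top12');X=cloud(t).reshape(-1,3)
for n,A in (('s',Y),('t',X)):
    q=A-LO;x=q@LX;y=q@LY;m=(abs(x)<45)&(y>125)&(y<250)&(A[:,2]>100)&(A[:,2]<350)
    P=A[m];zt=np.percentile(P[:,2],90);print(n,len(P),zt)
    m2=m&(A[:,2]>285)&(A[:,2]<312)
    if m2.sum()>20: print(cv2.minAreaRect(np.c_[x[m2],y[m2]].astype(np.float32)),np.percentile(A[m2][:,2],[10,50,90]))
    m3=m&(abs(x)<15)&(y>190);k=np.c_[y[m3],A[m3][:,2]];f=k[k[:,1]<240];print('front face',len(f),np.polyfit(f[:,1],f[:,0],1) if len(f)>10 else '', f.min(0) if len(f) else '')
E
```

```text
t: 43.8
position: [462.5, 184.6, 264.4]
orientation: [-0.411, 1.542, -0.548]
ft_force: [0.0, -0.4, -2.0]
finger_gap: 59.8
43.8 [462.5 184.6 264.4] gap 59.781129879604485 F [ 0.  -0.4 -2. ]
[[-0.05   0.074  0.996]
 [-0.571  0.816 -0.089]
 [-0.819 -0.573  0.002]]
now [462.5 184.6 264.4] tcp goal [460.  186.3 118.1] | shift tool [119.   85.   -2.9] | turn deg [-0.3 -0.1 -0. ] | shift after turn [119.   85.1  -2.6]
s 3513 314.5504005603525
((-0.2597618103027344, 190.19618225097656), (89.75383758544922, 118.22637176513672), 0.3701469898223877) [293.58474816 301.31828017 303.15300613]
front face 416 [-1.85009901e-02  2.38899539e+02] [232.83212057 152.50280699]
t 1654 334.6900611940467
((8.698951721191406, 195.14358520507812), (115.51615142822266, 88.69576263427734), 75.60700988769531) [296.40954996 299.64478015 302.07263858]
front face 0
```

```bash
python3 -m inch '[[[0,0,0,10,7,-0.6,0.4],[0,0,0,24,17,-1,0.4],[0,0,0,30,21,-1,0.4],[0,0,0,26,18,0,0.4],[0,0,0,14,10,0,0.4],[0,0,0,7,5,0,0.4],[0,0,0,3,2,0,0.4],[0,0,0,0,0,0,0.4],[0,0,0,0,0,0,0.4]]]'
python3 -m inch '[[[0,0,0,0.8,0.6,0,0.4],[0,0,0,0.8,0.6,0,0.4],[0,0,0,0.8,0.6,0,0.4],[0,0,0,0,0,0,0.4],[0,0,0,0,0,0,0.4]]]'
python3 -m inch '[[[0,0,0,0.8,0.6,0,0.4],[0,0,0,0.8,0.6,0,0.4],[0,0,0,0,0,0,0.4],[0,0,0,0,0,0,0.4]]]'
```

```text
t: 45.02
position: [458.7, 185.8, 125.4]
orientation: [-0.413, 1.541, -0.548]
ft_force: [0.6, 0.1, -2.0]
finger_gap: 59.6
t: 45.65
position: [458.3, 186.0, 121.8]
orientation: [-0.413, 1.542, -0.547]
ft_force: [0.5, -0.6, -1.4]
finger_gap: 60.0
t: 46.15
position: [458.3, 186.1, 119.8]
orientation: [-0.413, 1.542, -0.547]
ft_force: [0.8, -0.1, -2.2]
finger_gap: 59.9
```

```bash
python3 -m inch '[[[0,0,0,0.8,0.6,0,0.4],[0,0,0,0.4,0.3,0,0.4],[0,0,0,0,0,0,0.4],[0,0,0,0,0,0,0.4]]]'
python3 -m inch '[[[0,0,0,0.8,0.6,0,0.4],[0,0,0,0,0,0,0.4],[0,0,0,0,0,0,0.4]]]'
```

```text
t: 46.65
position: [458.4, 186.1, 118.3]
orientation: [-0.413, 1.542, -0.547]
ft_force: [-0.5, 0.2, -2.2]
finger_gap: 60.0
t: 47.02
position: [458.5, 186.5, 117.9]
orientation: [-0.412, 1.542, -0.546]
ft_force: [-0.1, -1.4, 5.1]
finger_gap: 60.3
```

```bash
python3 -m inch '[[[0,0,0,-0.8,-0.6,0,0.5],[0,0,0,0,0,0,0.8],[0,0,0,0,0,0,1],[0,0,0,0,0,0,1],[0,0,0,0,0,0,1],[0,0,0,0,-20,0,1],[0,0,0,0,-40,0,1],[0,0,0,0,-40,0,1],[0,0,0,-40,-28,0,1],[0,0,0,-40,-28,0,1],[0,0,0,-20,-14,0,1],[0,0,0,0,0,0,1]]]'
python3 - <<'E'
from h import *
st()
e=snap('side','side13');Y=cloud(e).reshape(-1,3);t=snap('top','top13');X=cloud(t).reshape(-1,3)
for n,A in (('s',Y),('t',X)):
    q=A-LO;x=q@LX;y=q@LY;z=A[:,2]
    m=(abs(x)<45)&(y>125)&(y<250)&(z>150)&(z<162);print(n,cv2.minAreaRect(np.c_[x[m],y[m]].astype(np.float32)),np.percentile(z[m],[10,50,90]))
    m=(abs(x)<10)&(y>215)&(y<300)&(z>8)&(z<100);print('front',m.sum(),np.polyfit(z[m],y[m],1) if m.sum()>10 else '')
    m=(abs(x)<12)&(y>250)&(y<320)&(z>110)&(z<170);i=np.argsort(y*m)[-6:];print('tip',np.c_[y[i],z[i]].round(1))
plan(0,LY,lane(0,310,240))
E
```

```text
t: 48.52
position: [451.6, 104.6, 298.8]
orientation: [-0.413, 1.539, -0.549]
ft_force: [-0.6, -1.0, -0.1]
finger_gap: 91.7
48.525 [451.6 104.6 298.8] gap 91.7323554983166 F [-0.6 -1.  -0.1]
[[-0.048  0.074  0.996]
 [-0.573  0.815 -0.088]
 [-0.818 -0.575  0.004]]
s ((-1.5680046081542969, 196.92723083496094), (103.11359405517578, 60.10052490234375), 89.80748748779297) [153.03002998 154.38160246 155.77295444]
front 142 [ -0.34862383 254.21125565]
tip [[nan nan]
 [nan nan]
 [nan nan]
 [nan nan]
 [nan nan]
 [nan nan]]
t ((-0.7476825714111328, 197.51681518554688), (100.81321716308594, 59.849937438964844), 89.79621124267578) [150.95649144 153.17921666 155.58397703]
front 0 
tip [[nan nan]
 [nan nan]
 [nan nan]
 [nan nan]
 [nan nan]
 [nan nan]]
now [450.8 104.3 297. ] tcp goal [470.6 310.3 240. ] | shift tool [-72.1 202.1   1.6] | turn deg [ -0.1  -0.1 -55. ] | shift after turn [-206.9   57.     2.2]
```

```bash
python3 -m inch '[[[0,0,-9.2,0,0,0,0.8],[0,0,-9.2,0,0,0,0.5],[0,0,-9.2,0,0,0,0.3],[0,0,-9.2,0,0,0,0],[0,0,-9.2,0,0,0,0],[0,0,-9,0,0,0,0],[0,0,0,-50,0,0.5,0],[0,0,0,-50,0,0.5,0],[0,0,0,-50,0,0.5,0],[0,0,0,-57,0,0.5,0],[0,0,0,0,0,0,0],[0,0,0,0,0,0,0]]]'
python3 - <<'E'
from h import *
st();plan(0,LY,lane(0,308,137))
e=snap('side','side14');Y=cloud(e).reshape(-1,3);t=snap('top','top14');X=cloud(t).reshape(-1,3)
for n,A in (('s',Y),('t',X)):
    A=A[np.isfinite(A[:,0])];q=A-LO;x=q@LX;y=q@LY;z=A[:,2]
    m=(abs(x)<12)&(y>240)&(y<330)&(z>110)&(z<170);B=np.c_[y[m],z[m]];print(n,len(B),B[np.argsort(B[:,0])][-8:].round(1))
E
```

```text
t: 50.12
position: [470.8, 310.3, 296.0]
orientation: [-1.17, 1.273, -1.273]
ft_force: [-0.3, -0.1, 0.5]
finger_gap: 0.6
50.125 [470.8 310.3 296. ] gap 0.646675520155016 F [-0.3 -0.1  0.5]
[[-0.086 -0.002  0.996]
 [-0.996 -0.002 -0.086]
 [ 0.002 -1.    -0.002]]
now [470.8 310.3 296. ] tcp goal [470.4 308.3 137. ] | shift tool [1.70e+00 1.59e+02 1.00e-01] | turn deg [ 0.1 -0.1  0.1] | shift after turn [  2.  159.   -0.2]
s 111 [[286.8 147.2]
 [286.9 149.1]
 [286.9 149.6]
 [287.2 150. ]
 [287.2 149.1]
 [287.3 150.5]
 [287.3 148.3]
 [288.3 148.6]]
t 137 [[282.7 147.5]
 [283.1 146.6]
 [283.8 144.8]
 [284.1 144.2]
 [285.7 146. ]
 [285.8 146.5]
 [285.8 148. ]
 [286.4 144.9]]
```

```bash
python3 -m inch '[[[0,0,0,0,30,0,0],[0,0,0,0,45,0,0],[0,0,0,0,45,0,0],[0,0,0,0,28,0,0],[0,0,0,0,13,0,0],[0,0,0,0,0,0,0],[0,0,0,0,0,0,0]]]'
python3 - <<'E'
from h import *
s=st();q=np.array(s['position'])-LO;print('lane y',q@LY,'x',q@LX)
E
```

```text
t: 51.1
position: [472.0, 310.9, 138.0]
orientation: [-1.164, 1.273, -1.274]
ft_force: [-0.5, 0.8, -0.1]
finger_gap: 0.5
51.1 [472.  310.9 138. ] gap 0.4996273862813259 F [-0.5  0.8 -0.1]
[[-0.088  0.002  0.996]
 [-0.996  0.001 -0.088]
 [-0.001 -1.     0.002]]
lane y 310.7135902675369 x 1.3538585530056144
```

```bash
python3 -m inch '[[[0,0,0,7,2,0,0],[0,0,0,6,0,0,0],[0,0,0,4.2,-3.7,0,0],[0,0,0,4.2,-3.7,0,0],[0,0,0,4.2,-3.7,0,0],[0,0,0,4,-2.2,0,0],[0,0,0,4,-2.2,0,0],[0,0,0,4,-2.2,0,0],[0,0,0,4.3,-1.3,0,0],[0,0,0,4.3,-1.3,0,0],[0,0,0,4.3,-1.3,0,0],[0,0,0,0,0,0,0]]]'
python3 - <<'E'
from h import *
s=st();q=np.array(s['position'])-LO;print('lane y',q@LY,'x',q@LX)
e=snap('side','side15');Y=cloud(e).reshape(-1,3);t=snap('top','top15');X=cloud(t).reshape(-1,3)
cv2.imwrite('pics/c15.png',np.hstack([cv2.resize(e['color'][200:360,260:420],None,fx=2.5,fy=2.5),cv2.resize(t['color'][120:280,190:350],None,fx=2.5,fy=2.5)])[:,:,::-1])
E
```

```text
t: 52.6
position: [466.9, 259.7, 156.4]
orientation: [-1.166, 1.273, -1.275]
ft_force: [-0.0, 0.7, -0.9]
finger_gap: 0.3
52.6 [466.9 259.7 156.4] gap 0.2794587936060795 F [-0.   0.7 -0.9]
[[-0.088  0.001  0.996]
 [-0.996 -0.001 -0.088]
 [ 0.    -1.     0.001]]
lane y 259.30836938661866 x 0.651638782030724
```

View pics/c15.png

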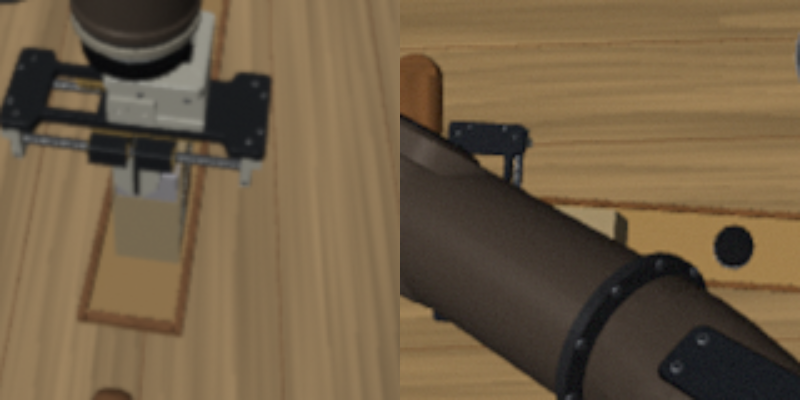

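```bash
python3 -m inch '[[[0,0,0,3,-0.5,0,0],[0,0,0,3,-0.4,0,0],[0,0,0,3,-0.3,0,0],[0,0,0,2.5,0,0,0],[0,0,0,2,0,0,0],[0,0,0,0,0,0,0],[0,0,0,0,0,0,0],[0,0,0,0,0,0,0]]]'
python3 - <<'E'
from h import *
s=st();q=np.array(s['position'])-LO;print('lane y',q@LY)
for f in ('top','side'):
    A=cloud(snap(f,f+'16')).reshape(-1,3);A=A[np.isfinite(A[:,0])];q=A-LO;x=q@LX;y=q@LY;z=A[:,2]
    m=(abs(x)<40)&(y>125)&(y<245)&(z>149)&(z<160);print(f,m.sum(),np.percentile(y[m],[0,1,99]) if m.sum() else '')
    m=(abs(x)<40)&(y>215)&(y<300)&(z>15)&(z<95);print('front',m.sum(),np.polyfit(z[m],y[m],1) if m.sum()>20 else '')
    m=(abs(x)<32)&(y>225)&(y<300)&(z>110)&(z<150);print('flap',m.sum(),np.c_[y[m],z[m]][::25].round(0).tolist())
E
```

```text
t: 53.7
position: [465.7, 246.8, 157.5]
orientation: [-1.166, 1.273, -1.274]
ft_force: [-0.2, 0.2, -0.5]
finger_gap: 0.5
53.7 [465.7 246.8 157.5] gap 0.46307871199586276 F [-0.2  0.2 -0.5]
[[-0.088  0.001  0.996]
 [-0.996 -0.    -0.088]
 [ 0.    -1.     0.001]]
lane y 246.38474003947718
top 103 [145.81245141 146.0500617  194.46637937]
front 0 
flap 0 []
side 80 [194.13344063 195.18415015 237.25215903]
front 539 [-7.13213333e-03  2.35705933e+02]
flap 239 [[230.0, 148.0], [232.0, 129.0], [237.0, 144.0], [235.0, 125.0], [235.0, 122.0], [236.0, 118.0], [235.0, 127.0], [235.0, 122.0], [236.0, 118.0], [237.0, 110.0]]
```

```bash
python3 -m inch '[[[0,0,0,1,0,0,0],[0,0,0,0,0,0,0],[0,0,0,0,0,0,0],[0,0,0,-5,0,0,0],[0,0,0,-20,0,0,0],[0,0,0,0,-40,0,0],[0,0,0,0,-50,0,0],[0,0,0,0,-50,0,0],[0,0,0,0,-50,0,0],[0,0,0,0,0,0,0]]]'
python3 - <<'E'
from h import *
e=snap('side','side17');t=snap('top','top17')
for f,d in (('top',t),('side',e)):
    A=cloud(d).reshape(-1,3);A=A[np.isfinite(A[:,0])];q=A-LO;x=q@LX;y=q@LY;z=A[:,2]
    m=(abs(x)<40)&(y>125)&(y<235)&(z>149)&(z<157);print(f,m.sum(),cv2.minAreaRect(np.c_[x[m],y[m]].astype(np.float32)) if m.sum() else '')
    m=(abs(x)<13)&(y>215)&(y<300)&(z>158)&(z<180);print('tab',m.sum(),y[m].mean() if m.sum() else '',z[m].max() if m.sum() else '')
    m=(abs(x)<40)&(y>215)&(y<300)&(z>15)&(z<95);print('front',m.sum(),np.polyfit(z[m],y[m],1) if m.sum()>20 else '')
cv2.imwrite('pics/c17.png',np.hstack([cv2.resize(e['color'][130:330,200:400],None,fx=2,fy=2),cv2.resize(t['color'][90:290,230:430],None,fx=2,fy=2)])[:,:,::-1])
st()
E
```

```text
t: 55.05
position: [468.5, 272.5, 351.2]
orientation: [-1.16, 1.271, -1.274]
ft_force: [0.2, 0.1, -0.3]
finger_gap: 0.4
top 714 ((-0.7586784362792969, 189.73512268066406), (87.92036437988281, 59.88581085205078), 89.72602844238281)
tab 25 233.3147861277168 171.84152573078015
front 4 
side 844 ((-1.6873359680175781, 189.6302032470703), (89.94469451904297, 60.103538513183594), 89.77892303466797)
tab 67 235.61665075199764 173.4582415442318
front 540 [1.83431934e-03 2.35171496e+02]
55.15 [467.7 270.7 347.3] gap 0.566775392049086 F [-0.5 -0.4 -0. ]
[[-0.088  0.001  0.996]
 [-0.996 -0.001 -0.088]
 [ 0.    -1.     0.001]]
```

View pics/c17.png

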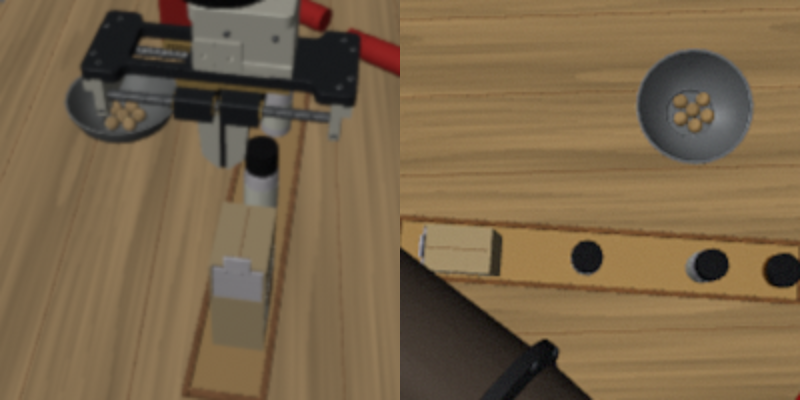

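```bash
python3 -m inch '[[[0,0,0,0,0,0,0],[0,0,0,0,0,0,0],[0,0,0,0,0,0,0],[0,0,0,0,0,0,0],[0,0,0,0,0,0,0],[0,0,0,0,0,0,0]]]'; python3 -c "
from plant import env
print(env.hand_in())"
```

```text
t: 55.9
position: [467.7, 270.7, 347.6]
orientation: [-1.166, 1.273, -1.274]
ft_force: [0.3, 0.4, 0.0]
finger_gap: 0.5
the job is handed in; nothing more can be done
None
```

I finished the job and handed it in at about 56 s of the 192 s allowed; no verdict was reported.

- **Cans:** Two spray cans were in the lane, and both now stand upright, cap up. They are at about y +21 and −148 mm and within about 1 mm of the midline. I left the two red look-alikes alone.
- **Spout and pouring:** I pulled the spout out to about 0.82 rad while the carton stood, then tilted the carton to about 123° over the bowl. The last picture shows six balls lying in the upright bowl, the most there can be. The bowl looked slightly shifted in one picture after the pour, but I did not measure it again.
- **Carton:** It stands in the lane's +y end, at about y 190 mm and x −1 mm. Its front face is vertical to within about 0.01 rad. The tab is flush, with its top at about 172 mm, which is where it should be when folded in.
- **Bystanders:** I did not go near the jar, shoe trees or caddy, and felt no contact with them. I did not measure their positions again at the end.

None of the checks I made failed. The arm was clear of everything at hand-in.

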